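Unhook a dish carrier from its lipped dock

TASK

Unload the dish carrier from its dock: gently (never with more than 35 N) press down its ribbed rear step until you feel it bottom, so that the hooked nose tips up clear of the retaining lip, draw the carrier out over the lip and slide it along the runners until its nose rests against the end stop. Leave it lying flat there with the dish still in its recess, and leave the bottle, the beaker and the timer beside the dock where they stand.

Things in the scene. Friction and masses are not known exactly. Their poses are not given: they have to be found in the camera images.
- dock: Fixed metal dock: plate 300 x 124 x 5 mm on a grey plinth, from x = -220 to +80 mm. Origin on the plate's underside, 25 mm above the worktop, below the seated carrier. Local -x is the way out (roughly towards the robot), z up. Side guides along its whole length: inner faces y = +-48.5 mm, 7 mm thick, top z = 50 mm. Back stop behind the carrier: front face x = +70.5 mm, top z = 44 mm.
- dock_lip (a point): Middle of the top of the retaining lip, a steel bar right across the dock: dock frame (-62, 0, 40) mm, 4 mm thick along x. The carrier's underside rests on it.
- runner_mid (a point): Dock frame (-142, 0, 39) mm, midway between the two white runners that lead from the lip to the end stop (y = +-28 to +-43 mm, top z = 39 mm); the channel between them is open.
- tail_pit (a point): Dock frame (50, 0, 23) mm, below the step. Hidden here under the seated carrier: a rocker bar on which the carrier tips (top z = 40 mm, set anywhere from dock x = -8 to +16 mm) and a firm rubber stop 46 mm behind the bar (top z = 23 mm). The setting differs from dock to dock: the step must go down anywhere from 4 to 14 mm, then meets the firm bottom; only feel tells how far.
- carrier: Loose grey plastic carrier, 134 mm long (nose x = -66, tail x = +68 mm), 92 mm wide (too wide to grip), 0.16 to 0.26 kg. Origin on its flat underside; seated, its frame is the dock's raised by 40 mm. Front block 26 mm high, x = -66 to +25 mm, with a round recess 66 mm across, 10 mm deep. Behind it the ribbed press step.
- press_step (a point): Middle of the top of the press step, carrier frame (46, 0, 10) mm; the step spans x = +25 to +68 mm. About 1 to 8 N down on it tips the nose up, to a tilt of about 0.36 rad at the bottom; let go, the carrier falls back level. As the carrier is drawn forward over the bar, a finger held at one height bears harder on the step: let it rise a little.
- pull_face (a point): Carrier frame (25, 0, 18) mm: middle of the block's rear face, which stands 16 mm above the step. Pull the carrier with shut fingers standing on the step behind this face. When the carrier is tipped, the face leans back over the step by about 6 mm.
- carrier_nose (a point): Middle of the carrier's front face, carrier frame (-66, 0, 13) mm.
- hook_tip (a point): Middle of the lower edge of the steel hook toe, carrier frame (-51, 0, -14) mm; toe 6 mm thick along x, 44 mm wide, hanging 14 mm below the underside, caught 6 mm behind the lip: it must rise over 14 mm to pass. Pulled over the lip, it drops into the channel in front and the carrier slides level on lip and runners.
- recess (a point): Centre of the floor of the dish recess, carrier frame (-20.5, 0, 16) mm.
- dish: Loose clear petri dish, 61 mm across, 13 mm high, origin at its underside; lies in the carrier's recess and stands 3 mm proud.
- stop_face (a point): Point on the face of the end stop (fixed upright grey plate across the dock, 90 mm wide, top z = 64 mm) that looks at the carrier; its frame is parallel to the dock's and the carrier's nose comes to it from +x. 134 to 147 mm in front of the seated carrier's nose.
- brown_bottle: Loose amber glass bottle with a black cap, 52 mm across, 114 mm high, beside the dock; origin at its underside.
- clear_beaker: Loose clear beaker, 54 mm across, 70 mm high, beside the dock; origin at its underside.
- bench_timer: Loose white timer, 56 x 66 x 18 mm, lying beside the dock; origin at its underside.
Things that resemble listed ones, but are neither listed nor needed, are in the scene too. Leave any red or yellow look-alike of the dish alone.

How it is judged:
By the outcome, as a careful person would: the job done as asked, in the order asked, and still so for the second after the job is handed in, with the robot touching nothing.
It also fails if it takes over 54 s, if anything falls off the work surface, if the arm or the gripper's body presses on something with over 40 N, if the wrist force passes 120 N, or if a joint passes its speed limit or range.

ROBOT

A 7-joint arm with a two-finger parallel gripper is mounted at the origin on a cart in front of the work surface, level with it; the furniture and walls round the work are solid. World frame = base frame: x ahead of the robot, y to its left, z up, the work surface at z = 0. Lengths are in m, angles in rad, forces in N, time in s.
With the tool pointing down it reaches from about 0.35 to 0.9 m from the base axis. Payload 19.9 kg.
Tool frame: the origin (TCP) lies midway between the tips of the shut fingers; the grasp point (between the pads) lies 19 mm behind it; z points along the fingers, y is the line along which they close (so a half turn about z gives the same grasp; the last joint's range is limited). The gripper opens to 85 mm and grips with 20 to 120 N. Pads are 22 mm wide; open, the fingers measure 114 mm over their backs; the gripper's body (76 mm by 85 mm) begins 54 mm behind the grasp point. The pads swing forward as they close: fully open they stand 13 mm farther back than shut.
Start: joints at [-1.312, 0.417, -0.01, 1.614, 0.005, 1.111, -0.053], TCP at [0.185, 0.597, 0.231] pointing down, gripper open.
Joint ranges: [-2.81, 2.81], [-0.39, 2.02], [-1.27, 1.25], [0.06, 2.57], [-1.19, 4.33], [0.19, 2], [-2.82, 2.82]. Speed limits (rad/s): [1.89, 1.89, 2.39, 2.39, 3.01, 3.01, 3.01].

INTERFACE

Orientations are given as a rotation vector (axis times angle).
In Python, from cell import * gives the robot as it stands.
- The arm moves only by the shell command python3 -m inch 'ROWS' [OPENING] [FORCE]. ROWS is JSON, a list of rows, each an object with "translation": the shift along the tool's x, y, z in m, a list of three; "delta_rot": the turn, a rotation vector about the tool's x, y, z in rad, a list of three. A call has 1 to 5 rows; each row shifts and turns the commanded pose from where the row before left it, along the tool's axes as they then stand; what a row does not reach is not made up. A row lasts 1/10 s, in which the tool goes at most 50 mm and 8.59 degrees, less where a joint would pass 70% of its speed; a pose out of reach is approached as far as the arm can. A call is refused whole if a number of a shift passes 0.05 or a number of a turn 0.15, either way. A call with a gripper value outside its range is refused whole. OPENING is the closure, from -1 (fully open) to 1 (shut), set as the call begins (- or left out, the last holds). The fingers move at their own pace and stop on an object; FORCE is the grip in N (left out, the last holds). Time passes only in rows, so rows that do not move let the fingers close. It gives the time, the measured TCP pose, the force, the opening and the grip force at its end, in the units of the state.
- get_state(): the state, without advancing time (a new reading comes with each control period).
- capture(name): name is "side" or "top" or "wrist"; returns a dict with "pixels" (400x640x3 uint8, red, green, blue), "fx", "fy", "cx", "cy" (pixels), "cam_to_world" (4x4, takes a point from camera to world coordinates); the wrist camera has in their place "T_tool_cam" (4x4, takes a point from camera to tool coordinates, whose origin is the TCP and whose axes are the flange's). Camera axes: x right, y down, z forward; pixel columns grow to the right and rows downward; lengths in m; the calibration is good to about 2 mm. A picture is of the moment at which its call begins: read the wrist's pose just before it. There is no depth.
- job_done(): hands the job in; it is judged then, once.
Trained networks look in a picture, given as the dict that the camera call returned (one of the last four; its "shot" number tells which), for a name from the list of things; names that differ only in an ending like _2 or _b are one class to them, and where a whole thing is asked for, a point or a joint stands for the part that bears it (a point fixed in the world has none). Each returns a list of dicts, best first, with "score" (0 to 1); they miss things now and then, are a little off and sometimes report something else, mostly with a low value. They report only what shows in the picture. A call takes as long as a camera call. They do not tell look-alikes from the thing itself.
- masks_of(picture, target): "region" (400x640 bool, what is visible of it) and "xy" ([column, row] in pixels, amid what is visible of it).
The state is a dict: "time": time; "joints": joint angles; "qd": joint speeds; "joint_efforts": joint torques, N m; "tcp_pos": TCP position; "tool_rot": TCP orientation; "force": force on the tool from outside, world axes, zero at the start; "wrist_torque": the same for the moment, N m; "grip_width": finger opening in m; "gripper_force": force on a finger pad.
Only numpy, scipy, OpenCV 4.12 (cv2) and the standard library are available. Lean on these libraries where they do the work, as an engineer would, in place of code of your own. Each camera call takes 0.05 s, during which the arm holds its last target. There are 200 camera calls.

## Working session

There is one attempt and no reset: what is moved stays moved. The work goes in short steps, Python scripts to look and compute and a shell command to move; the robot and the scene stay as the last step left them, time stands still between calls to the robot, and variables do not carry over. Pictures are saved under pics/ and viewed, at most 10 in all, crops included, and the job is handed in when it is done.

```bash
mkdir -p pics; ls
cat > h.py <<'E'
from cell import *
import numpy as np, cv2
from scipy.spatial.transform import Rotation as R
E
python3 - <<'E'
from h import *
s=get_state(); print(s)
a=capture("side");b=capture("top")
for n,p in(("side",a),("top",b)):
    cv2.imwrite(f"pics/{n}0.png",p["pixels"][:,:,::-1])
    print(n,p["fx"],p["cx"],p["cy"],np.round(p["cam_to_world"],3).tolist())
    for t in("carrier","dish","stop_face","press_step","pull_face","dock_lip","carrier_nose","recess","dock"):
        for m in masks_of(p,t)[:3]: print(n,t,round(m["score"],2),np.round(m["xy"]),m["region"].sum())
E
```

```text
pics
{'time': 0.0, 'joints': array([-1.31152483,  0.41800436, -0.0103    ,  1.61419657,  0.00470114,
        1.110697  , -0.0529913 ]), 'qd': array([ 0.00061946,  0.00059294, -0.00175589, -0.00065946, -0.00018371,
       -0.00090338,  0.00020992]), 'joint_efforts': array([-1.51069704e-03, -8.64445496e+01,  6.77716490e-01, -4.34900951e+01,
        1.88806019e-02,  7.41369906e-03,  6.75982483e-05]), 'tcp_pos': array([0.18506657, 0.5965938 , 0.2306319 ]), 'tool_rot': array([-4.70634450e-01, -3.10604233e+00,  2.00735470e-03]), 'force': array([ 0.06577162,  0.0633827 , -0.19639558]), 'wrist_torque': array([ 0.00929134, -0.00681339,  0.0300954 ]), 'gripper_force': 0.0, 'grip_width': 0.08519030578193469}
side 433.84122991283056 318.69250680216714 201.29421332290232 [[0.908, -0.219, 0.356, 0.269], [-0.418, -0.499, 0.759, -0.722], [0.011, -0.838, -0.545, 0.541], [0.0, 0.0, 0.0, 1.0]]
side carrier 0.93 [338. 191.] 1320
side dish 0.84 [254. 195.] 294
side dish 0.7 [283. 306.] 1013
side dish 0.63 [330. 183.] 427
side stop_face 0.66 [248. 227.] 546
side press_step 0.64 [340. 192.] 1461
side pull_face 0.64 [337. 190.] 1365
side dock_lip 0.76 [291. 214.] 5810
side dock_lip 0.69 [324. 253.] 1235
side carrier_nose 0.93 [338. 191.] 1517
side carrier_nose 0.66 [295. 220.] 5807
side recess 0.97 [334. 192.] 1447
side dock 0.88 [295. 222.] 5917
top 417.6593444534382 319.88984485738314 200.8010922185896 [[0.009, -0.987, 0.162, 0.434], [-1.0, -0.008, 0.012, -0.089], [-0.01, -0.162, -0.987, 1.011], [0.0, 0.0, 0.0, 1.0]]
top carrier 0.76 [300. 170.] 1735
top dish 0.87 [242. 146.] 493
top dish 0.85 [390. 183.] 501
top dish 0.76 [246. 246.] 539
top stop_face 0.68 [322. 272.] 119
top press_step 0.88 [301. 170.] 1697
top pull_face 0.89 [300. 172.] 1810
top dock_lip 0.89 [313. 231.] 4154
top carrier_nose 0.77 [300. 175.] 1725
top recess 0.96 [297. 170.] 1702
top dock 0.98 [312. 233.] 4393
```

View pics/side0.png

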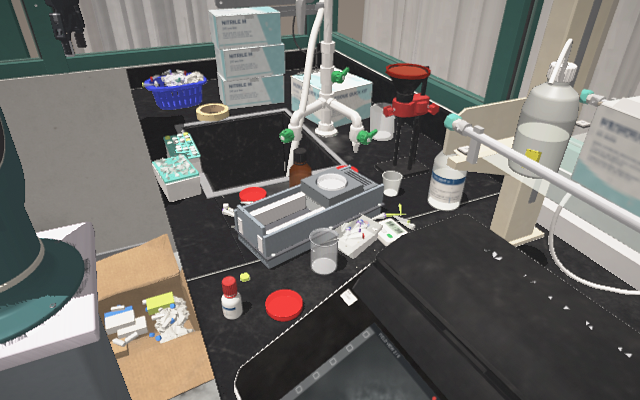

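View pics/top0.png

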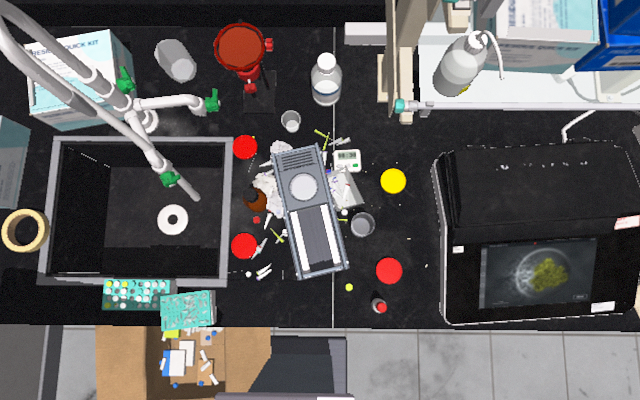

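The side view shows the dock from the stop (240,230) to the tail (365,180), with the carrier and clear dish at (332,183). The top view shows the carrier at (300,175), the clear dish at (303,186) and the end stop at about (322,272). Look-alikes of the dish in the top view are red at (245,147), (245,246) and (389,270), and yellow at (393,181). The one I want is the clear dish in the grey carrier at (303,186). Next is a close crop.

Run:
```python
from h import *
a=cv2.imread("pics/side0.png")[155:275,225:395];b=cv2.imread("pics/top0.png")[130:290,250:380]
a=cv2.resize(a,None,fx=2.7,fy=2.7,interpolation=cv2.INTER_CUBIC); b=cv2.resize(b,None,fx=2.6,fy=2.6,interpolation=cv2.INTER_CUBIC)
a=cv2.copyMakeBorder(a,0,600-a.shape[0],0,0,0);b=cv2.copyMakeBorder(b,0,600-b.shape[0],0,0,0)
o=np.hstack([a,b]);print(o.shape,a.shape);cv2.imwrite("pics/crop0.png",o)
```

```text
(600, 797, 3) (600, 459, 3)
```

View pics/crop0.png

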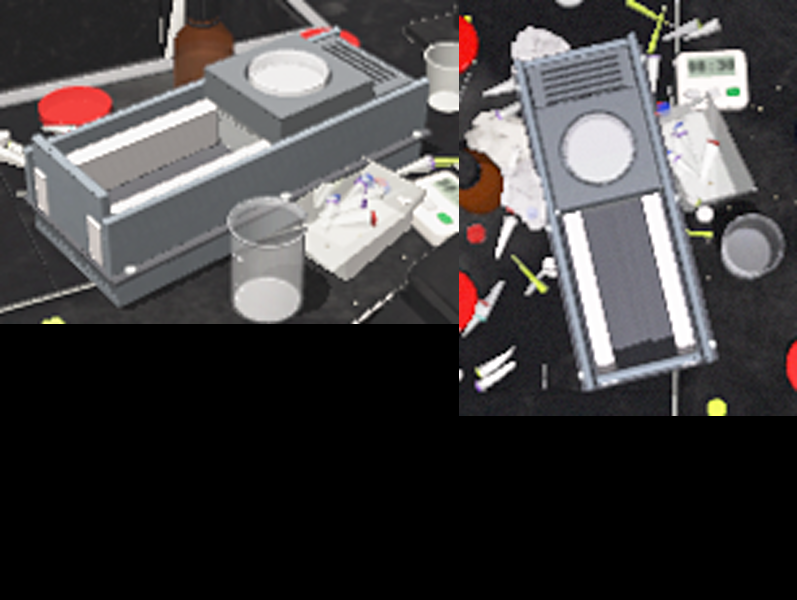

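The crop confirms it: the clear dish sits in the grey carrier, with the ribbed step behind it and white runners leading to the end stop. Next I fit the dock pose to corners read from both views.

```bash
cat > fit.py <<'E'
from h import *
from scipy.optimize import least_squares
T=[((80,55.5,50),(517,58)),((80,-55.5,50),(637,33)),((-220,-55.5,50),(715,358)),((-66,46,66),(557,208)),((-66,-46,66),(662,190)),((-20.5,0,69),(599,148))]
S=[((-66,46,66),(205,70)),((-66,-46,66),(281,110)),((25,-46,66),(372,75)),((-220,-55.5,50),(105,218)),((-220,55.5,50),(28,150)),((-20.5,0,69),(288,72)),((80,-55.5,50),(427,80))]
pt={n:capture(n) for n in("top","side")}
def proj(p,X):
    M=np.linalg.inv(p["cam_to_world"]);c=X@M[:3,:3].T+M[:3,3]
    return c[:,:2]/c[:,2:]*[p["fx"],p["fy"]]+[p["cx"],p["cy"]]
def res(v):
    Rz=R.from_euler("z",v[3]).as_matrix();o=[]
    for n,L,s,off in(("top",T,2.6,(250,130)),("side",S,2.7,(225,155))):
        X=np.array([l[0] for l in L])/1000@Rz.T+v[:3]
        u=np.array([l[1] for l in L],float)
        if n=="top":u[:,0]-=459
        o.append(proj(pt[n],X)-(u/s+off))
    return np.vstack(o).ravel()
r=least_squares(res,[.5,0,.025,0.2],loss="soft_l1",x_scale=[.1,.1,.1,.5])
print(np.round(r.x,4));print(np.round(res(r.x).reshape(-1,2),1).tolist())
v=r.x;Rz=R.from_euler("z",v[3]).as_matrix()
for n,q in dict(step=(46,0,50),face=(25,0,58),stop=(-207,0,58)).items():print(n,np.round(Rz@np.array(q)/1000+v[:3],4))
for n in("brown_bottle","clear_beaker","bench_timer"):
    for k in pt:
        for m in masks_of(pt[k],n)[:1]:
            p=pt[k];c=p["cam_to_world"];u=m["xy"];d=c[:3,:3]@[(u[0]-p["cx"])/p["fx"],(u[1]-p["cy"])/p["fy"],1]
            h={'brown_bottle':.057,'clear_beaker':.035,'bench_timer':.018}[n];w=c[:3,3]+d*(h-c[2,3])/d[2];print(n,k,round(m["score"],2),np.round(w,3),"dock",np.round(Rz.T@(w-v[:3]),3))
E
python3 fit.py
```

```text
[ 0.6366 -0.0369  0.0258  0.239 ]
[[-1.2, -0.3], [-0.7, -1.3], [0.1, 1.0], [0.4, 0.9], [0.3, -1.5], [-0.2, -0.5], [-0.6, -1.1], [-0.2, 3.4], [0.7, 1.6], [-0.2, 2.7], [-3.2, -0.7], [0.1, -0.9], [2.1, -0.0]]
step [ 0.6813 -0.026   0.0758]
face [ 0.6609 -0.031   0.0838]
stop [ 0.4355 -0.0859  0.0838]
brown_bottle top 0.61 [0.587 0.068 0.057] dock [-0.023  0.114  0.031]
brown_bottle side 0.96 [0.594 0.095 0.057] dock [-0.01   0.138  0.031]
clear_beaker top 0.8 [ 0.539 -0.177  0.035] dock [-0.128 -0.113  0.009]
clear_beaker side 0.83 [ 0.539 -0.175  0.035] dock [-0.127 -0.111  0.009]
bench_timer top 0.79 [ 0.697 -0.136  0.018] dock [ 0.035 -0.11  -0.008]
bench_timer side 0.96 [ 0.7   -0.15   0.018] dock [ 0.035 -0.125 -0.008]
```

```bash
cat > w.py <<'E'
from h import *
import sys
V=np.array([.6366,-.0369,.0255]);YAW=.239
Rd=R.from_euler("z",YAW)
def dock(p): return Rd.inv().apply(np.asarray(p)-V)*1000
if __name__=="__main__":
    s=get_state();Rt=R.from_rotvec(s["tool_rot"])
    print("t",round(s["time"],2),"dock mm",np.round(dock(s["tcp_pos"]),1),"F dock",np.round(Rd.inv().apply(s["force"]),1),"w",round(s["grip_width"],3))
    g=Rd*R.from_euler("xyz",[np.pi,0,np.pi])
    print("rot to go (tool)",np.round((Rt.inv()*g).as_rotvec(),3))
    if len(sys.argv)>3:
        d=Rd.apply(np.array(list(map(float,sys.argv[1:4])))/1000)+V-s["tcp_pos"]
        print("shift tool",np.round(Rt.inv().apply(d),4))
E
python3 -m inch '[{"translation":[0,0,0],"delta_rot":[0,0,-0.135]},{"translation":[0,0,0],"delta_rot":[0,0,-0.135]},{"translation":[0,0,0],"delta_rot":[0,0,-0.135]},{"translation":[0,0,0],"delta_rot":[0,0,-0.135]}]' 1 30
python3 -m inch '[{"translation":[-0.01,-0.045,0],"delta_rot":[0,0,0]},{"translation":[-0.01,-0.045,0],"delta_rot":[0,0,0]},{"translation":[-0.01,-0.045,0],"delta_rot":[0,0,0]},{"translation":[-0.01,-0.045,0],"delta_rot":[0,0,0]},{"translation":[-0.01,-0.045,0],"delta_rot":[0,0,0]}]'
python3 w.py 47 0 180
```

```text
time: 1.8
tcp_pos: [0.1852, 0.5969, 0.2313]
tool_rot: [-0.384, 3.118, -0.0]
force: [-0.0, 0.7, -0.0]
grip_width: 0.0281
gripper_force: 0.0
time: 2.3
tcp_pos: [0.2876, 0.3884, 0.2314]
tool_rot: [-0.375, 3.119, 0.0]
force: [1.1, 0.8, -1.4]
grip_width: -0.0003
gripper_force: 0.0
t 2.3 dock mm [-238.4  495.9  205.9] F dock [ 1.3  0.5 -1.4] w -0.0
rot to go (tool) [0. 0. 0.]
shift tool [-0.2853 -0.4959  0.0258]
```

```bash
python3 -m inch '[{"translation":[-0.01,-0.046,0],"delta_rot":[0,0,0]},{"translation":[-0.01,-0.046,0],"delta_rot":[0,0,0]},{"translation":[-0.01,-0.046,0],"delta_rot":[0,0,0]},{"translation":[-0.01,-0.046,0],"delta_rot":[0,0,0]},{"translation":[-0.01,-0.046,0],"delta_rot":[0,0,0]}]' >/dev/null
python3 -m inch '[{"translation":[-0.014,-0.046,0],"delta_rot":[0,0,0]},{"translation":[-0.014,-0.046,0],"delta_rot":[0,0,0]},{"translation":[-0.02,-0.044,0],"delta_rot":[0,0,0]},{"translation":[-0.03,-0.036,0],"delta_rot":[0,0,0]},{"translation":[-0.03,-0.036,0],"delta_rot":[0,0,0]}]'
python3 w.py 47 0 150
```

```text
time: 3.3
tcp_pos: [0.5456, 0.0005, 0.2317]
tool_rot: [-0.375, 3.118, 0.0]
force: [0.6, 0.8, 0.2]
grip_width: 0.0001
gripper_force: 0.0
t 3.3 dock mm [-79.5  57.9 206.2] F dock [0.8 0.6 0.2] w 0.0
rot to go (tool) [-0.     0.001  0.   ]
shift tool [-0.1265 -0.0579  0.0563]
```

```bash
python3 -m inch '[{"translation":[-0.03,-0.015,0],"delta_rot":[0,0,0]},{"translation":[-0.032,-0.015,0.008],"delta_rot":[0,0,0]},{"translation":[-0.032,-0.014,0.018],"delta_rot":[0,0,0]},{"translation":[-0.022,-0.01,0.02],"delta_rot":[0,0,0]},{"translation":[0,0,0],"delta_rot":[0,0,0]}]' >/dev/null
python3 w.py 47 0 60
python3 - <<'E'
from h import *
from w import V,Rd
s=get_state();p=capture("wrist");q=capture("side")
M=np.eye(4);M[:3,:3]=R.from_rotvec(s["tool_rot"]).as_matrix();M[:3,3]=s["tcp_pos"];p["cam_to_world"]=M@p["T_tool_cam"]
def draw(p,o):
    I=p["pixels"][:,:,::-1].copy();N=np.linalg.inv(p["cam_to_world"])
    for a in o:
        X=Rd.apply(np.array(a)/1000)+V;c=N[:3,:3]@X+N[:3,3]
        if c[2]>0:
            u=(int(c[0]/c[2]*p["fx"]+p["cx"]),int(c[1]/c[2]*p["fy"]+p["cy"]));cv2.drawMarker(I,u,(0,255,0),0,8,1);print(a,u)
    return I
L=[(25,46,66),(25,-46,66),(68,46,50),(68,-46,50),(-20.5,0,69),(47,0,50),(80,55.5,50),(80,-55.5,50),(-66,46,66),(-66,-46,66)]
cv2.imwrite("pics/wr1.png",draw(p,L))
print(np.round(p["cam_to_world"],3).tolist())
E
```

```text
t 3.8 dock mm [ 36.    5.  156.1] F dock [-0.8  1.5 -0.1] w -0.0
rot to go (tool) [-0.    -0.004 -0.   ]
shift tool [-0.0113 -0.005   0.0961]
(25, 46, 66) (382, 191)
(25, -46, 66) (250, 191)
(68, 46, 50) (376, 240)
(68, -46, 50) (257, 240)
(-20.5, 0, 69) (315, 124)
(47, 0, 50) (316, 214)
(80, 55.5, 50) (387, 254)
(80, -55.5, 50) (246, 254)
(-66, 46, 66) (388, 49)
(-66, -46, 66) (242, 49)
[[-0.237, 0.937, 0.255, 0.605], [0.971, 0.229, 0.062, -0.039], [-0.001, 0.262, -0.965, 0.325], [0.0, 0.0, 0.0, 1.0]]
```

View pics/wr1.png

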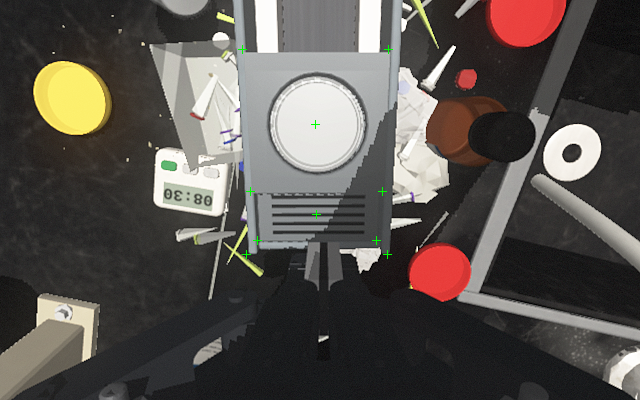

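The wrist picture shows the dish at (318,121), the ribbed step at (317,217) and the block's rear edge at row 192. All agree with the fitted pose to about 2 mm. I'll descend onto the step.

```bash
python3 -m inch '[{"translation":[-0.011,-0.004,0.02],"delta_rot":[0,0,0]},{"translation":[0,0,0.03],"delta_rot":[0,0,0]},{"translation":[0,0,0.03],"delta_rot":[0,0,0]},{"translation":[0,0,0.015],"delta_rot":[0,0,0]},{"translation":[0,0,0],"delta_rot":[0,0,0]}]' >/dev/null
python3 w.py 47 0 50
python3 -m inch '[{"translation":[0,0,0.004],"delta_rot":[0,0,0]},{"translation":[0,0,0],"delta_rot":[0,0,0]},{"translation":[0,0,0],"delta_rot":[0,0,0]}]' >/dev/null;python3 w.py
python3 -m inch '[{"translation":[0,0,0.003],"delta_rot":[0,0,0]},{"translation":[0,0,0],"delta_rot":[0,0,0]},{"translation":[0,0,0],"delta_rot":[0,0,0]}]' >/dev/null;python3 w.py
```

```text
t 4.4 dock mm [45.7  2.3 64. ] F dock [-0.4 -0.   0.7] w 0.0
rot to go (tool) [ 0.001 -0.002  0.   ]
shift tool [-0.0013 -0.0023  0.014 ]
t 4.7 dock mm [47.1  1.6 62.1] F dock [ 0.1 -0.5  0.5] w 0.0
rot to go (tool) [-0.     0.002  0.   ]
t 5.0 dock mm [46.6  1.7 57.9] F dock [-0.2  0.7  1.1] w 0.0
rot to go (tool) [-0.  0.  0.]
```

```bash
for i in 1 ; do python3 -m inch '[{"translation":[0,0,0.003],"delta_rot":[0,0,0]},{"translation":[0,0,0.003],"delta_rot":[0,0,0]},{"translation":[0,0,0],"delta_rot":[0,0,0]},{"translation":[0,0,0],"delta_rot":[0,0,0]}]' >/dev/null;python3 w.py; done
python3 -m inch '[{"translation":[0,0,0.002],"delta_rot":[0,0,0]},{"translation":[0,0,0],"delta_rot":[0,0,0]},{"translation":[0,0,0],"delta_rot":[0,0,0]}]' >/dev/null;python3 w.py
python3 -m inch '[{"translation":[0,0,0.002],"delta_rot":[0,0,0]},{"translation":[0,0,0],"delta_rot":[0,0,0]},{"translation":[0,0,0],"delta_rot":[0,0,0]}]' >/dev/null;python3 w.py
```

```text
t 5.4 dock mm [46.5  1.7 51.7] F dock [-0.6  0.3 -0.6] w 0.0
rot to go (tool) [-0. -0.  0.]
t 5.7 dock mm [46.6  1.7 49.8] F dock [-0.  -0.1 -0.2] w -0.0
rot to go (tool) [-0. -0.  0.]
t 6.0 dock mm [46.9  1.7 48. ] F dock [ 1.9 -0.1  3. ] w 0.0
rot to go (tool) [-0.     0.001  0.   ]
```

Contact is at about 48.5 mm with roughly 3 N. I'll press on in 2 mm steps.

```bash
for i in 1; do python3 -m inch '[{"translation":[0,0,0.002],"delta_rot":[0,0,0]},{"translation":[0,0,0],"delta_rot":[0,0,0]}]' >/dev/null;python3 w.py|head -1
python3 -m inch '[{"translation":[0,0,0.002],"delta_rot":[0,0,0]},{"translation":[0,0,0],"delta_rot":[0,0,0]}]' >/dev/null;python3 w.py|head -1; done
```

```text
t 6.2 dock mm [46.7  1.8 45.7] F dock [ 2.4 -0.4  2.4] w -0.0
t 6.4 dock mm [46.6  1.8 43.6] F dock [2.7 0.9 2.4] w 0.0
```

```bash
python3 -m inch '[{"translation":[0,0,0.0015],"delta_rot":[0,0,0]},{"translation":[0,0,0],"delta_rot":[0,0,0]},{"translation":[0,0,0],"delta_rot":[0,0,0]}]' >/dev/null;python3 w.py|head -1
```

```text
t 6.7 dock mm [46.5  1.8 42.2] F dock [2.  0.8 2.9] w 0.0
```

```bash
python3 -m inch '[{"translation":[0,0,0.0015],"delta_rot":[0,0,0]},{"translation":[0,0,0],"delta_rot":[0,0,0]}]' >/dev/null;python3 w.py|head -1
python3 -m inch '[{"translation":[0,0,0.0015],"delta_rot":[0,0,0]},{"translation":[0,0,0],"delta_rot":[0,0,0]}]' >/dev/null;python3 w.py|head -1
```

```text
t 6.9 dock mm [46.7  1.7 40.8] F dock [2.2 0.7 4.5] w 0.0
t 7.1 dock mm [46.9  1.6 40.4] F dock [-1.7  2.  17.5] w -0.0
```

```bash
python3 -m inch '[{"translation":[0,0,0.001],"delta_rot":[0,0,0]},{"translation":[0,0,0],"delta_rot":[0,0,0]}]' >/dev/null;python3 w.py|head -1
```

```text
t 7.3 dock mm [47.3  1.5 40.1] F dock [-2.9  2.8 23.4] w -0.0
```

Force jumps at about 40.5 mm, so it has bottomed after about 8 mm. I'll ease off slightly, then draw forward while rising along the tilt.

```bash
python3 -m inch '[{"translation":[0.002,0,-0.0013],"delta_rot":[0,0,0]},{"translation":[0.002,0,-0.0007],"delta_rot":[0,0,0]},{"translation":[0,0,0],"delta_rot":[0,0,0]}]' >/dev/null;python3 w.py|head -1
python3 -m inch '[{"translation":[0.002,0,-0.0007],"delta_rot":[0,0,0]},{"translation":[0,0,0],"delta_rot":[0,0,0]}]' >/dev/null;python3 w.py|head -1
```

```text
t 7.6 dock mm [44.1  1.6 41.5] F dock [7.7 0.8 9.2] w -0.0
t 7.8 dock mm [42.2  1.7 42.2] F dock [8.  0.4 8.8] w -0.0
```

```bash
python3 -m inch '[{"translation":[0.002,0,-0.0007],"delta_rot":[0,0,0]},{"translation":[0.002,0,-0.0007],"delta_rot":[0,0,0]},{"translation":[0,0,0],"delta_rot":[0,0,0]}]' >/dev/null;python3 w.py|head -1
python3 - <<'E'
from h import *
p=capture("side");cv2.imwrite("pics/s2.png",cv2.resize(p["pixels"][135:285,225:425,::-1],None,fx=4,fy=4,interpolation=cv2.INTER_CUBIC))
E
```

```text
t 8.1 dock mm [38.1  1.7 43.6] F dock [ 8.4 -0.9  7.8] w 0.0
```

View pics/s2.png

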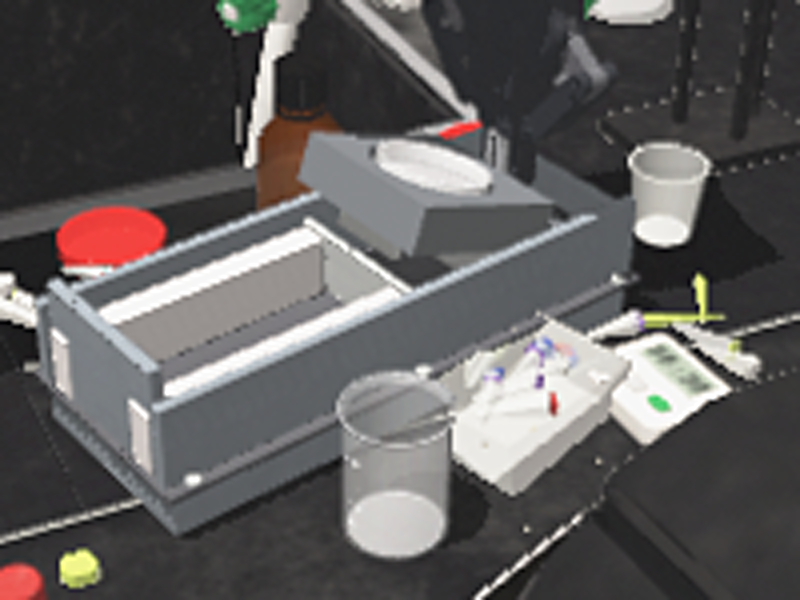

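The carrier is tipped with the nose clear (side-crop pixel 300,160) and the dish in its recess (435,165). The finger stands behind the block at (510,160). I'll keep drawing.

```bash
python3 -m inch '[{"translation":[0.002,0,-0.0008],"delta_rot":[0,0,0]},{"translation":[0.002,0,-0.0008],"delta_rot":[0,0,0]},{"translation":[0,0,0],"delta_rot":[0,0,0]}]' >/dev/null;python3 w.py|head -1
python3 -m inch '[{"translation":[0.002,0,-0.0008],"delta_rot":[0,0,0]},{"translation":[0,0,0],"delta_rot":[0,0,0]}]' >/dev/null;python3 w.py|head -1
```

```text
t 8.45 dock mm [34.4  1.7 45.5] F dock [ 9.1  0.5 10.8] w -0.0
t 8.65 dock mm [32.8  1.7 46.6] F dock [ 8.3  0.7 12.3] w -0.0
```

```bash
python3 -m inch '[{"translation":[0.002,0,-0.0010],"delta_rot":[0,0,0]},{"translation":[0,0,0],"delta_rot":[0,0,0]}]' >/dev/null;python3 w.py|head -1
python3 -m inch '[{"translation":[0.002,0,-0.0010],"delta_rot":[0,0,0]},{"translation":[0,0,0],"delta_rot":[0,0,0]}]' >/dev/null;python3 w.py|head -1
python3 - <<'E'
from h import *
p=capture("side");cv2.imwrite("pics/s3.png",cv2.resize(p["pixels"][135:285,225:425,::-1],None,fx=4,fy=4,interpolation=cv2.INTER_CUBIC))
E
```

```text
t 8.85 dock mm [30.4  1.6 47.3] F dock [ 7.6  0.1 11.1] w 0.0
t 9.05 dock mm [28.3  1.7 48.4] F dock [ 6.3  0.4 13.6] w 0.0
```

View pics/s3.png

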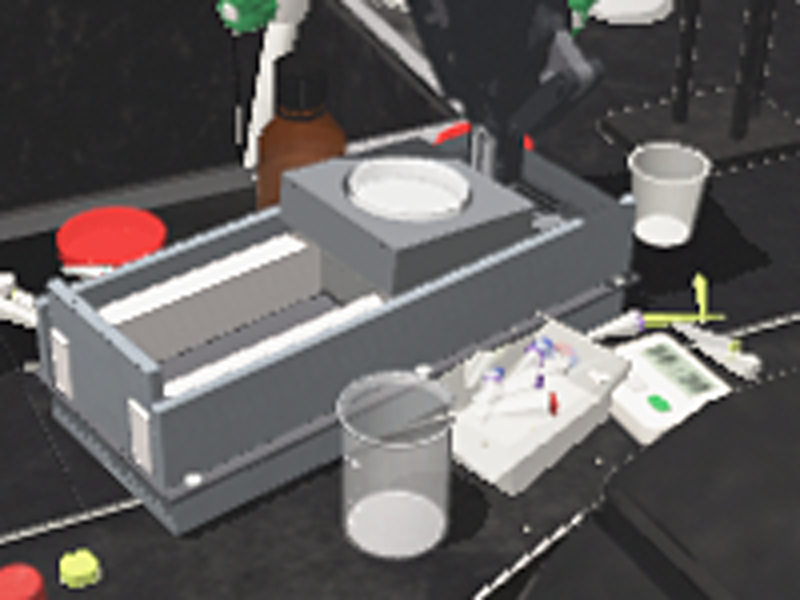

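The carrier is nearly level now, with its nose at side-crop (281,172) to (397,248) and the dish in place. I'll fit its travel and tilt before easing off.

```bash
cat > cf.py <<'E'
from h import *
from w import V,Rd
from scipy.optimize import least_squares
def fit(pts,seat,p,b=.5):
    N=np.linalg.inv(p["cam_to_world"])
    def pr(D,z,th):
        X=np.array([(-66,46,26),(-66,-46,26),(25,-46,26)],float)
        X=R.from_euler("y",th).apply(X)+[-D,0,40+z];X=Rd.apply(X/1000)+V
        c=X@N[:3,:3].T+N[:3,3];return c[:,:2]/c[:,2:]*[p["fx"],p["fy"]]+[p["cx"],p["cy"]]
    bias=seat-pr(0,0,0);print("bias",np.round(bias,1).tolist())
    r=least_squares(lambda v:(pr(*v)+bias-pts).ravel(),[10,3,.1],x_scale=[10,5,.1]);print("D z tilt",np.round(r.x,2),np.round(r.fun,1))
if __name__=="__main__":
    p=capture("side")
    seat=np.array([(205,70),(281,110),(372,75)])/2.7+(225,155)
    for q in([(300,177),(416,208),(553,203)],[(281,174),(397,248),(537,204)]):
        pass
    fit(np.array([(281,174),(397,248),(537,204)])/4+(225,135),seat,p)
    fit(np.array([(303,177) if 0 else (300,182),(430,208),(555,203)])/4+(225,135),seat,p)
E
python3 cf.py
```

```text
bias [[0.6, 1.0], [0.2, -3.5], [-0.7, -1.7]]
D z tilt [14.71 -0.28  0.09] [ 0.9  1.8 -0.  -1.7 -1.1 -0.2]
bias [[0.6, 1.0], [0.2, -3.5], [-0.7, -1.7]]
D z tilt [ 2.26 -2.45  0.19] [ 2.4 -4.1 -1.8  3.9 -0.5 -0.1]
```

```bash
python3 -m inch '[{"translation":[0.002,0,-0.0003],"delta_rot":[0,0,0]},{"translation":[0,0,0],"delta_rot":[0,0,0]}]' >/dev/null;python3 w.py|head -1
python3 -m inch '[{"translation":[0.002,0,-0.0003],"delta_rot":[0,0,0]},{"translation":[0,0,0],"delta_rot":[0,0,0]}]' >/dev/null;python3 w.py|head -1
```

```text
t 9.35 dock mm [27.1  1.5 49.3] F dock [ 9.   0.5 17.6] w 0.0
t 9.55 dock mm [24.8  1.4 49.4] F dock [ 8.6  0.8 17.2] w 0.0
```

```bash
python3 -m inch '[{"translation":[0.002,0,-0.001],"delta_rot":[0,0,0]},{"translation":[0.002,0,-0.001],"delta_rot":[0,0,0]},{"translation":[0,0,0],"delta_rot":[0,0,0]}]' >/dev/null;python3 w.py|head -1
python3 -m inch '[{"translation":[0.002,0,-0.001],"delta_rot":[0,0,0]},{"translation":[0.001,0,-0.001],"delta_rot":[0,0,0]},{"translation":[0,0,0],"delta_rot":[0,0,0]}]' >/dev/null;python3 w.py|head -1
python3 - <<'E'
from h import *
p=capture("side");cv2.imwrite("pics/s4.png",cv2.resize(p["pixels"][135:285,225:425,::-1],None,fx=4,fy=4,interpolation=cv2.INTER_CUBIC))
E
```

```text
t 9.85 dock mm [18.2  1.6 49.6] F dock [-1.9  0.   9.4] w -0.0
t 10.15 dock mm [15.1  1.7 51.2] F dock [ 0.3 -0.1 -0.3] w 0.0
```

View pics/s4.png

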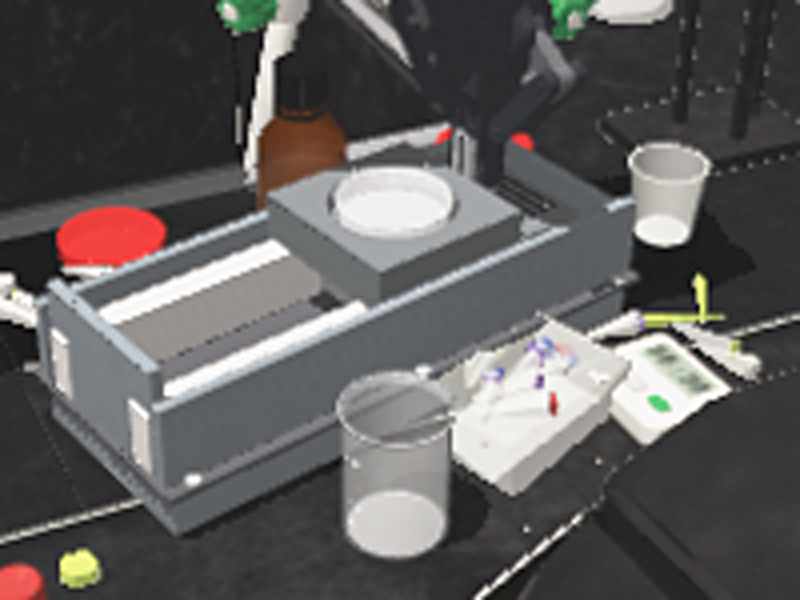

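The hook is over the lip: the carrier lies level about 24 mm forward and the finger force has dropped to zero. I'll slide it along the runners.

```bash
python3 -m inch '[{"translation":[0.003,0,-0.001],"delta_rot":[0,0,0]},{"translation":[0.006,0,-0.001],"delta_rot":[0,0,0]},{"translation":[0.006,0,0],"delta_rot":[0,0,0]},{"translation":[0.006,0,0],"delta_rot":[0,0,0]},{"translation":[0.006,0,0],"delta_rot":[0,0,0]}]' >/dev/null;python3 w.py|head -1
python3 -m inch '[{"translation":[0.006,0,0],"delta_rot":[0,0,0]},{"translation":[0.006,0,0],"delta_rot":[0,0,0]},{"translation":[0.006,0,0],"delta_rot":[0,0,0]},{"translation":[0.006,0,0],"delta_rot":[0,0,0]},{"translation":[0.006,0,0],"delta_rot":[0,0,0]}]' >/dev/null;python3 w.py|head -1
```

```text
t 10.7 dock mm [-12.1   1.7  53.4] F dock [ 1.2  0.2 -0.3] w 0.0
t 11.2 dock mm [-41.9   1.7  53.4] F dock [ 0.9 -0.5 -0.5] w -0.0
```

```bash
python3 -m inch '[{"translation":[0.006,0,0],"delta_rot":[0,0,0]},{"translation":[0.006,0,0],"delta_rot":[0,0,0]},{"translation":[0.006,0,0],"delta_rot":[0,0,0]},{"translation":[0.006,0,0],"delta_rot":[0,0,0]},{"translation":[0.006,0,0],"delta_rot":[0,0,0]}]' >/dev/null;python3 w.py|head -1
python3 -m inch '[{"translation":[0.005,0,0],"delta_rot":[0,0,0]},{"translation":[0.004,0,0],"delta_rot":[0,0,0]},{"translation":[0.003,0,0],"delta_rot":[0,0,0]},{"translation":[0.003,0,0],"delta_rot":[0,0,0]},{"translation":[0.001,0,0],"delta_rot":[0,0,0]}]' >/dev/null;python3 w.py|head -1
python3 -m inch '[{"translation":[0.002,0,0],"delta_rot":[0,0,0]},{"translation":[0.002,0,0],"delta_rot":[0,0,0]},{"translation":[0,0,0],"delta_rot":[0,0,0]}]' >/dev/null;python3 w.py|head -1
```

```text
t 11.7 dock mm [-71.9   1.7  53.4] F dock [ 0.7 -0.4 -0.7] w -0.0
t 12.2 dock mm [-87.6   1.7  53.5] F dock [ 1.4 -0.2 -0.6] w -0.0
t 12.5 dock mm [-91.7   1.7  53.4] F dock [ 1.2 -0.6  0.4] w 0.0
```

```bash
python3 -m inch '[{"translation":[0.002,0,0],"delta_rot":[0,0,0]},{"translation":[0.002,0,0],"delta_rot":[0,0,0]},{"translation":[0,0,0],"delta_rot":[0,0,0]}]' >/dev/null;python3 w.py|head -1
python3 -m inch '[{"translation":[0.0015,0,0],"delta_rot":[0,0,0]},{"translation":[0,0,0],"delta_rot":[0,0,0]}]' >/dev/null;python3 w.py|head -1
python3 -m inch '[{"translation":[0.0015,0,0],"delta_rot":[0,0,0]},{"translation":[0,0,0],"delta_rot":[0,0,0]}]' >/dev/null;python3 w.py|head -1
```

```text
t 12.8 dock mm [-95.7   1.7  53.4] F dock [-0.4 -0.2  0.3] w 0.0
t 13.0 dock mm [-97.1   1.7  53.4] F dock [ 0.1 -0.2 -0. ] w -0.0
t 13.2 dock mm [-98.6   1.7  53.4] F dock [-0.2 -0.2  0. ] w -0.0
```

```bash
python3 -m inch '[{"translation":[0.0015,0,0],"delta_rot":[0,0,0]},{"translation":[0.0015,0,0],"delta_rot":[0,0,0]},{"translation":[0,0,0],"delta_rot":[0,0,0]}]' >/dev/null;python3 w.py|head -1
python3 -m inch '[{"translation":[0.0015,0,0],"delta_rot":[0,0,0]},{"translation":[0.0,0,0],"delta_rot":[0,0,0]}]' >/dev/null;python3 w.py|head -1
python3 -m inch '[{"translation":[0.0015,0,0],"delta_rot":[0,0,0]},{"translation":[0,0,0],"delta_rot":[0,0,0]}]' >/dev/null;python3 w.py|head -1
python3 - <<'E'
from h import *
p=capture("side");q=capture("top")
a=cv2.resize(p["pixels"][155:280,225:385,::-1],None,fx=3,fy=3,interpolation=cv2.INTER_CUBIC)
b=cv2.resize(q["pixels"][165:290,265:365,::-1],None,fx=3,fy=3,interpolation=cv2.INTER_CUBIC)
cv2.imwrite("pics/s5.png",np.hstack([a,b]))
E
```

```text
t 13.5 dock mm [-101.7    1.7   53.4] F dock [ 0.6  0.7 -0.7] w 0.0
t 13.7 dock mm [-103.1    1.7   53.4] F dock [-0.1 -1.  -0. ] w -0.0
t 13.9 dock mm [-104.6    1.6   53.4] F dock [ 0.3  0.2 -0. ] w 0.0
```

View pics/s5.png

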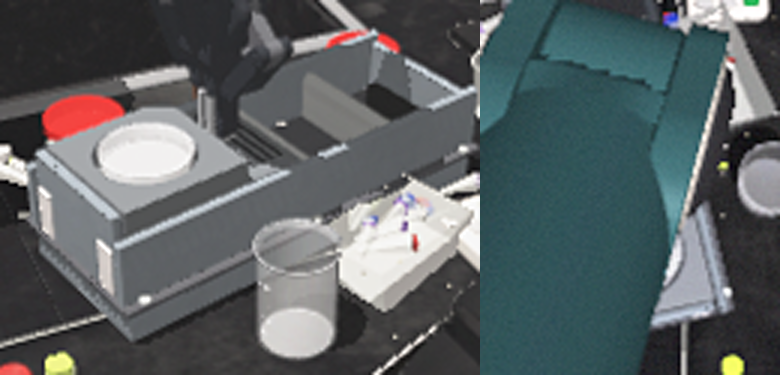

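The carrier is at the stop end with the dish in its recess. I'll push gently until the stop is felt.

```bash
for k in 1; do
python3 -m inch '[{"translation":[0.0015,0,0],"delta_rot":[0,0,0]},{"translation":[0,0,0],"delta_rot":[0,0,0]}]' >/dev/null;python3 w.py|head -1
python3 -m inch '[{"translation":[0.0015,0,0],"delta_rot":[0,0,0]},{"translation":[0,0,0],"delta_rot":[0,0,0]}]' >/dev/null;python3 w.py|head -1
python3 -m inch '[{"translation":[0.001,0,0],"delta_rot":[0,0,0]},{"translation":[0,0,0],"delta_rot":[0,0,0]}]' >/dev/null;python3 w.py|head -1
python3 -m inch '[{"translation":[0.001,0,0],"delta_rot":[0,0,0]},{"translation":[0,0,0],"delta_rot":[0,0,0]}]' >/dev/null;python3 w.py|head -1
done
```

```text
t 14.2 dock mm [-105.     1.7   53.7] F dock [ 6.7 -0.2 -1.4] w 0.0
t 14.4 dock mm [-105.1    1.7   54.3] F dock [12.   0.6 -0.5] w -0.0
t 14.6 dock mm [-105.1    1.8   54.6] F dock [17.4  1.5 -1.2] w 0.0
t 14.8 dock mm [-105.1    1.7   55. ] F dock [21.9  1.5 -2.6] w 0.0
```

Stop felt at −105 mm. I'll back off and lift away.

```bash
python3 -m inch '[{"translation":[-0.005,0,0],"delta_rot":[0,0,0]},{"translation":[-0.006,0,0],"delta_rot":[0,0,0]},{"translation":[0,0,-0.01],"delta_rot":[0,0,0]},{"translation":[0,0,-0.03],"delta_rot":[0,0,0]},{"translation":[0,0,-0.04],"delta_rot":[0,0,0]}]' >/dev/null;python3 w.py|head -1
python3 -m inch '[{"translation":[-0.03,0,-0.04],"delta_rot":[0,0,0]},{"translation":[-0.045,0,-0.02],"delta_rot":[0,0,0]},{"translation":[-0.045,0,0],"delta_rot":[0,0,0]},{"translation":[-0.02,0,0],"delta_rot":[0,0,0]},{"translation":[0,0,0],"delta_rot":[0,0,0]}]' >/dev/null;python3 w.py|head -1
python3 - <<'E'
from h import *
p=capture("side");q=capture("wrist")
a=cv2.resize(p["pixels"][155:280,225:385,::-1],None,fx=3,fy=3,interpolation=cv2.INTER_CUBIC)
b=cv2.resize(q["pixels"][:,:,::-1],(500,312))[:,90:410]
a=cv2.copyMakeBorder(a,0,0,0,0,0);b=cv2.copyMakeBorder(b,0,375-312,0,0,0)
cv2.imwrite("pics/s6.png",np.hstack([a,b]))
E
```

```text
t 15.3 dock mm [-99.7   1.8 133.6] F dock [ 0.2 -1.8  0.8] w 0.0
t 15.8 dock mm [ 43.1   2.3 193. ] F dock [-0.7  0.4 -0.9] w -0.0
```

View pics/s6.png

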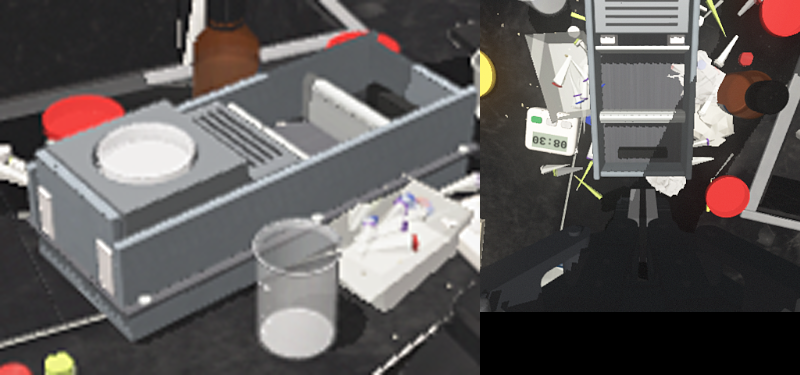

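The carrier lies flat against the stop with the dish in its recess at side-crop (145,155). The bottle (225,60), beaker (295,290) and timer (wrist crop 548,133) are standing where they were, and the tool is clear.

```bash
python3 -c "
from cell import *
print(job_done())"
```

```text
the job is handed in; nothing more can be done
None
```

The carrier is unloaded and lies flat with its nose against the end stop and the dish in its recess; the highest press reading was about 23 N, the bottle, beaker and timer were left where they stood, and the job was handed in at about 16 s.

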